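# Refit the rotor of the blood-tube centrifuge and close its lid

### The job

The centrifuge's rotor has been washed and is drying on the steel tray. Put it back on the spindle of the open centrifuge so that it drops over both the central shaft and the drive pin and sits fully home on the spindle flange, without forcing it down; then shut the lid completely without slamming it. Leave the small things round about where they are.

Things in the scene. Friction and masses are not known exactly. Their poses are not given: they have to be found in the camera images.
- rotor: Loose round aluminium rotor, 92 mm across, 75 mm tall with its grip, about 0.24 kg, eight sloping tube pockets with black mouths round its top. Origin = centre of the flat underside, z up. In the underside: a central bore 12 mm wide, 26 mm deep, and four pin holes 7.5 mm wide, 12 mm deep, centred 18 mm from the axis on the rotor's +x, +y, -x and -y.
- rotor_grip (a point): Point to hold the rotor: on its axis, 62 mm above its underside, in the grey flat-sided upright grip, which is 14 mm thick (along the rotor's y), 36 mm long (along its x) and reaches from 37 to 75 mm above the underside; below that the rotor's top face widens, so keep fingertips above it.
- centrifuge: Small white bench centrifuge, lid open, fixed; base 152 x 164 mm, a round drum 134 mm across with an open bowl 110 mm wide, rim 82 mm above the worktop. Origin under the spindle axis at worktop height; its front (console) faces its own -x, the lid's hinge is at its right-hand side (-y).
- spindle_seat (a point): Centre of the dark spindle flange's top face (52 mm across), in the bowl 40 mm above the worktop: the rotor's origin belongs here. A steel drive pin, 5 mm thick, rises 9 mm from the flange, 18 mm off the axis, at a bearing that is not measured (the spindle stopped anywhere). A rotor not turned to it rests on the pin, 9 mm too high; one of its four holes meets the pin within 90 degrees of turning.
- shaft_tip (a point): Tip of the steel central shaft: 10 mm thick, 23 mm high above the flange; its last 5 mm taper to 4 mm. The shaft and pin turn together as one spindle, held by a motor drag of 0.25 N m: press lightly (under 8 N) while turning the rotor or the pin goes round with it. More than 40 N between rotor and centrifuge counts as forcing.
- lid (a joint): Lid angle: 0 shut, about 1.57 upright (open), rad. Friction hinge: the lid stays where it is left; about 2 N at the tab moves it. The lid is a round white flange 127 mm across and 5 mm thick with a clear dome, 41 mm high, on its outer (when shut, upper) side.
- lid_tab (a point): Middle of the free end of the lid's white grip tab (36 mm wide, 6 mm thick, sticking 15 mm out beyond the round flange), 150 mm from the hinge line; on the left (the centrifuge's +y) when shut, at the top when open.
- lid_hinge (a point): Middle of the lid's hinge line, on the centrifuge's right: 72 mm from the spindle axis towards the centrifuge's -y, 82 mm above the worktop. The hinge line runs along the centrifuge's x; shutting swings the tab up and over towards the centrifuge's +y.
- tray: Fixed stainless tray 173 x 269 x 12 mm, floor 2 mm above the worktop; the rotor, a dappen dish and a gauze pack stand on it. Origin under its centre, long side along its y.
- dappen_dish: Small glass dish, 33 mm wide, 24 mm high, on the tray; leave it. Origin under its centre.
- gauze: Folded white gauze pack, 26 x 52 x 9 mm, on the tray; leave it. Origin under its centre.
- amber_bottle: Amber glass bottle, 42 mm wide, 85 mm high, right of the centrifuge; leave it. Origin under its centre.
- dropper: White dropper bottle with blue cap, 29 mm wide, 62 mm high, right of the centrifuge; leave it. Origin under its centre.

How it is judged:
On the way, in this order (a step that is already met when the one before it is completed fails the run):
1. the rotor sits home on the spindle, over shaft and pin (z of rotor in the frame of spindle_seat below 0.003 m and horizontal distance between rotor and spindle_seat below 0.003 m and angle between rotor's own z axis and vertical below 0.05 rad and value of joint lid above 0.3 rad), for 0.2 s.
2. the lid is shut (value of joint lid below 0.035 rad), for 0.2 s.
At the end, for the whole second after the job is handed in: The rotor is upright (within 0.05 rad) on the spindle, its underside within 3 mm of the flange and its axis within 3 mm of the spindle's, at rest; the lid is shut (within 0.035 rad); the robot touches nothing (z of rotor in the frame of spindle_seat between -0.003 and 0.003 m and horizontal distance between rotor and spindle_seat below 0.003 m and angle between rotor's own z axis and vertical below 0.05 rad and linear speed of rotor below 0.02 m/s and value of joint lid below 0.035 rad).
It fails at once if the rotor is forced: more than 40 N between rotor and centrifuge (contact force between rotor and centrifuge above 40 N).
It fails at once if the lid is slammed: it swings shut faster than 2.5 rad/s (velocity of joint lid below -2.5 rad/s).
It fails at once if a bystander is shifted by more than 30 mm (distance of any of dappen_dish, gauze, amber_bottle, dropper from where it was at the start of the episode above 0.03 m).
It also fails if it takes over 72 s, if anything falls off the work surface, if the arm or the gripper's body presses on something with over 40 N, if the wrist force passes 120 N, or if a joint passes its speed limit or range.

### The arm

A 7-joint arm with a two-finger parallel gripper is mounted at the origin on a cart in front of the work surface, level with it; the furniture and walls round the work are solid. World frame = base frame: x ahead of the robot, y to its left, z up, the work surface at z = 0. Lengths are in m, angles in rad, forces in N, time in s.
With the tool pointing down it reaches from about 0.425 to 1.025 m from the base axis. Payload 3.6 kg.
Tool frame: the origin (TCP) lies midway between the tips of the shut fingers; the grasp point (between the pads) lies 19 mm behind it (arm.grip_point_offset is the distance from the TCP to the grasp point, in m); z points along the fingers, y is the direction in which the jaws open and shut (so a half turn about z gives the same grasp; the last joint's range is limited). The gripper opens to 85 mm and grips with 20 to 120 N. Pads are 22 mm wide; open, the fingers measure 114 mm over their backs; the gripper's body (76 mm by 85 mm) begins 54 mm behind the grasp point. The pads swing forward as they close: fully open they stand 13 mm farther back than shut.
Start: joints at [1.081, 0.591, 0.048, 1.609, -0.033, 0.943, -0.034], TCP at [0.28, -0.669, 0.231] pointing down, gripper open.
Joint ranges: [-2.69, 2.69], [-0.47, 2.24], [-1.27, 1.36], [0.19, 2.51], [-1.53, 4.68], [0.08, 2.07], [-3.09, 3.09]. Speed limits (rad/s): [2.57, 2.57, 3.14, 3.14, 3.14, 3.14, 3.14].

### API

Orientations are given as a unit quaternion [w, x, y, z].
In Python, from rig import arm, eyes gives the robot as it stands.
- The arm moves only by the tool move_arm, never from a script. Its argument "plan" is a list of rows, each a list of 7 numbers: the opening, from 0 (shut) to 1 (fully open), then the shift along the tool's x, y, z in mm, then the turn, a rotation vector about the tool's x, y, z in rad. A call has 1 to 8 rows; each row is the pose to reach, as a shift and turn from the pose measured when the call began, along the tool's axes at that moment; what a row does not reach only later rows make up. A row lasts 1/10 s, in which the tool goes at most 50 mm and 8.59 degrees, less where a joint would pass 70% of its speed; a pose out of reach is approached as far as the arm can. A call with a gripper value outside its range is refused whole. The fingers move at their own pace and stop on an object; "newtons" is the grip in N (left out, the last holds). Time passes only in rows, so rows that repeat a pose let the fingers close. It gives the time, the measured TCP pose, the force and the opening at its end, in the units of the state.
- arm.get_state(): the state, without advancing time (a new reading comes with each control period).
- eyes.read_camera(name): name is "side" or "top"; returns a dict with "frame" (400x640x3 uint8, red, green, blue), "depth" (400x640 float32, m along the optical axis (not along the pixel's ray), 0 where there is no reading), "camera_matrix" (3x3 intrinsics, pixels), "R" (3x3) and "t" (3): a world point X has camera coordinates R X + t. Camera axes: x right, y down, z forward; pixel columns grow to the right and rows downward; lengths in m; the calibration is good to about 2 mm. A picture is of the moment at which its call begins.
- arm.job_done(): hands the job in, once; it reports no verdict.
The state is a dict: "t": time; "joints": joint angles; "joint_vel": joint speeds; "joint_efforts": joint torques, N m; "eef_pos": TCP position; "tool_rot": TCP orientation; "ft_force": force on the tool from outside, world axes, zero at the start; "ft_torque": the same for the moment, N m; "finger_gap": finger opening in m.
Only numpy, scipy, OpenCV 4.12 (cv2) and the standard library are available. Lean on these libraries where they do the work, as an engineer would, in place of code of your own. Each camera call takes 0.05 s, during which the arm holds its last target.

## Working session

There is one attempt and no reset: what is moved stays moved. The work goes in short steps, Python scripts to look and compute and a tool call to move; the robot and the scene stay as the last step left them, time stands still between calls to the robot, and variables do not carry over. Pictures are saved under pics/ and viewed, and the job is handed in when it is done.

Besides the shell and the picture viewer there is one more tool, called after ">>>" in YAML: its name, and indented under it one key for each argument. move_arm: Moves the arm, as the interface text tells. Its arguments: {"type":"object","properties":{"plan":{"type":"array","items":{"type":"array","items":{"type":"number"}}},"newtons":{"type":"number"}},"required":["plan"]}

```bash
mkdir -p pics; ls
python3 - <<'E'
from rig import arm, eyes
import cv2,numpy as np
s=arm.get_state(); print(s)
for n in ("side","top"):
    c=eyes.read_camera(n)
    cv2.imwrite(f"pics/{n}0.png",c["frame"][:,:,::-1]); np.savez(f"{n}0.npz",**c)
    print(n,c["camera_matrix"],c["R"],c["t"], -c["R"].T@c["t"])
E
```

```text
pics
{'t': 0.0, 'joints': array([ 1.08150707,  0.59214814,  0.04828607,  1.6098859 , -0.03329179,
        0.9427059 , -0.03369722]), 'joint_vel': array([-2.62851641e-04,  7.51077843e-05, -1.01208886e-03,  1.51516326e-03,
        3.44690186e-04, -1.15076028e-03,  1.10840720e-03]), 'joint_efforts': array([-3.93123810e-04, -5.48693740e+01,  1.54648539e+00, -1.98124301e+01,
        9.35239659e-03,  8.79492232e-03,  8.80639220e-06]), 'eef_pos': array([ 0.27918998, -0.66814863,  0.23009588]), 'tool_rot': array([-1.13379320e-03,  9.80472382e-01,  1.96653338e-01, -2.94634439e-04]), 'ft_force': array([ 0.16469535,  0.1647243 , -0.35840483]), 'ft_torque': array([0.0236588 , 0.00461783, 0.01969084]), 'finger_gap': 0.08561287074604439}
side [[392.89534336   0.         317.19197983]
 [  0.         392.89534336 198.88819366]
 [  0.           0.           1.        ]] [[-0.99707606  0.07209912 -0.02531904]
 [ 0.05417632  0.43329752 -0.89962113]
 [-0.05389122 -0.89836239 -0.43593665]] [0.42975618 0.02597449 1.12365834] [0.48764771 0.96721267 0.52409207]
top [[441.13266479   0.         324.8549194 ]
 [  0.         441.13266479 200.52185559]
 [  0.           0.           1.        ]] [[-6.70395912e-04 -9.99998595e-01 -1.53628403e-03]
 [-9.93316511e-01  8.43233232e-04 -1.15419229e-01]
 [ 1.15420363e-01  1.44863971e-03 -9.93315681e-01]] [0.08978386 0.47559279 1.30668279] [0.32165656 0.08748978 1.35297899]
```

View pics/side0.png

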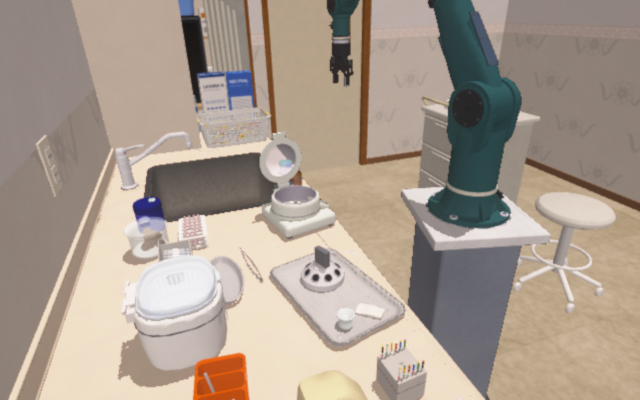

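View pics/top0.png

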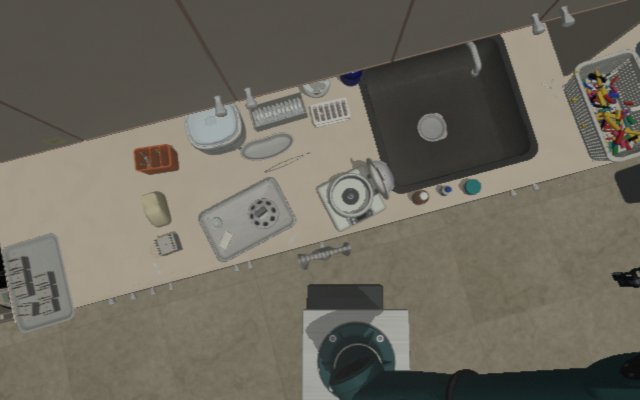

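The side view has the centrifuge near (297,203) with its lid open at (282,160), and the rotor on the tray at (322,270). The top view has the spindle near (351,196) and the rotor near (263,212). I'll zoom in on both.

Run:
```python
import cv2,numpy as np
for n,(u,v,w,h),k in (("top",(190,145,240,120),3.3),("side",(240,125,160,220),2.7)):
    c=np.load(f"{n}0.npz"); im=c["frame"][v:v+h,u:u+w,::-1]
    cv2.imwrite(f"pics/{n}z.png",cv2.resize(im,None,fx=k,fy=k,interpolation=cv2.INTER_CUBIC))
```

```text
(no output)
```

View pics/topz.png

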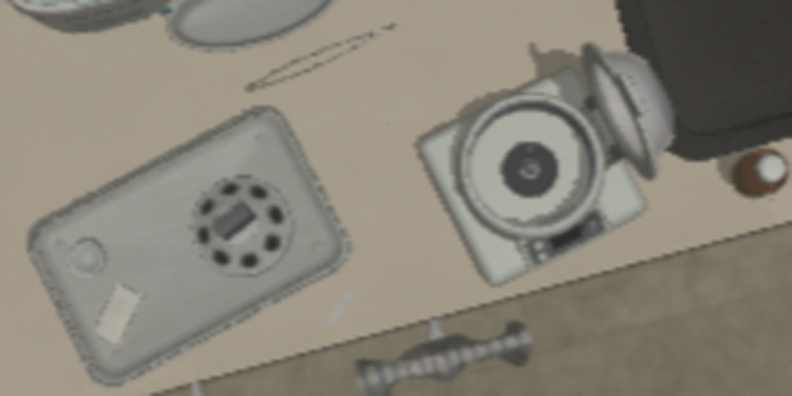

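View pics/sidez.png

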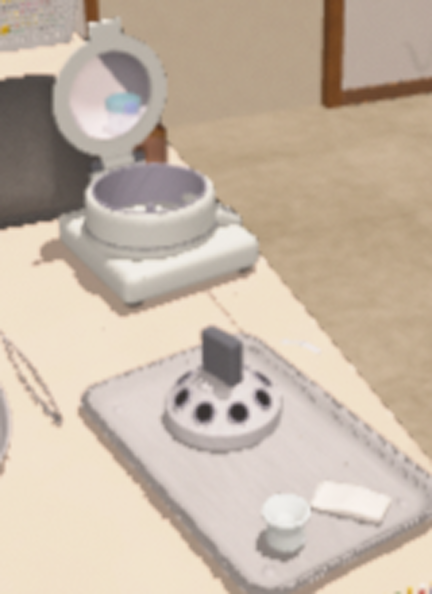

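```bash
cat > h.py <<'E'
import numpy as np,cv2
def cloud(c):
    K=c["camera_matrix"];d=c["depth"];v,u=np.indices(d.shape)
    P=np.stack([(u-K[0,2])/K[0,0]*d,(v-K[1,2])/K[1,1]*d,d],-1)
    W=(P-c["t"])@c["R"]
    W[d<=0]=np.nan
    return W
def proj(c,X):
    p=np.atleast_2d(X)@c["R"].T+c["t"]; q=p@c["camera_matrix"].T
    return q[:,:2]/q[:,2:]
def ray_z(c,uv,z):
    uv=np.atleast_2d(uv).astype(float);K=c["camera_matrix"]
    r=np.c_[(uv-[K[0,2],K[1,2]])/[K[0,0],K[1,1]],np.ones(len(uv))]@c["R"]
    o=-c["R"].T@c["t"]
    return o+r*((z-o[2])/r[:,2])[:,None]
def circ(xy):
    from scipy.optimize import least_squares
    r=least_squares(lambda p:np.hypot(*(xy-p[:2]).T)-p[2],[*xy.mean(0),.05],loss='soft_l1',f_scale=.002)
    return r.x,np.sqrt(np.mean(r.fun**2))
E
python3 - <<'E'
from h import *
for n in("top","side"):
    c=dict(np.load(f"{n}0.npz"));W=cloud(c)
    b={"top":[(190,145,140,120),(310,145,90,100)],"side":[(265,240,145,100),(255,125,85,115)]}[n]
    for (u,v,w,h),nm in zip(b,("tray","cent")):
        R=W[v:v+h,u:u+w]
        z=R[...,2][np.isfinite(R[...,2])]
        hi,e=np.histogram(z,bins=np.arange(-.02,.26,.005)); print(n,nm,[(round(a,3),int(k)) for a,k in zip(e,hi) if k])
    R=W.reshape(-1,3)
    if n=="top":
        M=W[180:240,190:320]
        m=M[...,2]>.02
        print(np.c_[np.nanmedian(M[m],0)])
E
```

```text
top tray [(np.float64(-0.02), 7), (np.float64(-0.015), 13), (np.float64(-0.01), 602), (np.float64(-0.005), 6038), (np.float64(0.0), 5836), (np.float64(0.005), 1168), (np.float64(0.01), 472), (np.float64(0.015), 214), (np.float64(0.02), 192), (np.float64(0.025), 165), (np.float64(0.03), 193), (np.float64(0.035), 209), (np.float64(0.04), 68), (np.float64(0.045), 28), (np.float64(0.05), 24), (np.float64(0.055), 21), (np.float64(0.06), 31), (np.float64(0.065), 19), (np.float64(0.07), 32), (np.float64(0.075), 50), (np.float64(0.08), 25), (np.float64(0.085), 18), (np.float64(0.09), 16), (np.float64(0.095), 13), (np.float64(0.1), 30), (np.float64(0.105), 32), (np.float64(0.11), 19), (np.float64(0.115), 4)]
top cent [(np.float64(-0.02), 5), (np.float64(-0.015), 13), (np.float64(-0.01), 232), (np.float64(-0.005), 1888), (np.float64(0.0), 1700), (np.float64(0.005), 195), (np.float64(0.01), 9), (np.float64(0.015), 3), (np.float64(0.02), 10), (np.float64(0.025), 43), (np.float64(0.03), 348), (np.float64(0.035), 1070), (np.float64(0.04), 371), (np.float64(0.045), 107), (np.float64(0.05), 92), (np
[... 1929 characters left out ...]
at64(0.09), 18), (np.float64(0.095), 32), (np.float64(0.1), 38), (np.float64(0.105), 64), (np.float64(0.11), 85), (np.float64(0.115), 84), (np.float64(0.12), 84), (np.float64(0.125), 81), (np.float64(0.13), 77), (np.float64(0.135), 77), (np.float64(0.14), 79), (np.float64(0.145), 72), (np.float64(0.15), 70), (np.float64(0.155), 74), (np.float64(0.16), 67), (np.float64(0.165), 66), (np.float64(0.17), 64), (np.float64(0.175), 55), (np.float64(0.18), 49), (np.float64(0.185), 49), (np.float64(0.19), 33), (np.float64(0.195), 41), (np.float64(0.2), 50), (np.float64(0.205), 42), (np.float64(0.21), 32), (np.float64(0.215), 25), (np.float64(0.22), 24), (np.float64(0.225), 21), (np.float64(0.23), 15)]
```

Run:
```python
from h import *
for n,(u,v,w,h) in (("top",(240,190,50,45)),("side",(295,240,60,55))):
    c=dict(np.load(f"{n}0.npz"));W=cloud(c)
    im=c["frame"][v:v+h,u:u+w]
    k=12
    big=cv2.resize(im,None,fx=k,fy=k,interpolation=cv2.INTER_CUBIC)
    cv2.imwrite(f"pics/rot_{n}.png",big[:,:,::-1])
    g=big.max(2)
    nl,L,st,ce=cv2.connectedComponentsWithStats((g<95).astype(np.uint8))
    for i in range(1,nl):
        if st[i,4]>150:
            uv=(ce[i]+.5)/k-.5+[u,v]
            cnt=np.argwhere(L==i)[:,::-1].astype(np.float32)
            print(n,i,st[i,4]/k/k,uv.round(2),ray_z(c,uv,.035)[0].round(4))
    Z=W[v:v+h,u:u+w].reshape(-1,3)
    p=Z[(Z[:,2]>.045)&(Z[:,2]<.085)]
    print(n,len(p),p.mean(0),np.median(p,0), cv2.minAreaRect((p[:,:2]*1000).astype(np.float32)))
    for a in np.arange(.005,.08,.006):
        q=Z[(Z[:,2]>a)&(Z[:,2]<a+.006)]
        print(round(a,3),len(q),q[:,:2].mean(0).round(4))
```

```text
top 1 14.625 [259.22 201.89] [0.4708 0.2868 0.035 ]
top 2 15.631944444444445 [267.79 202.83] [0.468 0.261 0.035]
top 3 13.430555555555555 [252.39 207.26] [0.4546 0.3071 0.035 ]
top 4 63.833333333333336 [260.81 211.45] [0.442  0.2815 0.035 ]
top 5 16.618055555555554 [273.08 209.6 ] [0.4475 0.2448 0.035 ]
top 6 14.1875 [251.3  215.78] [0.429  0.3099 0.035 ]
top 7 16.90972222222222 [272.05 218.17] [0.4217 0.2476 0.035 ]
top 8 15.701388888888888 [256.51 222.61] [0.4085 0.2939 0.035 ]
top 9 15.645833333333334 [265.14 223.54] [0.4057 0.268  0.035 ]
top 75 [0.43774017 0.27789836 0.0711887 ] [0.43719672 0.27792364 0.07441964] ((438.20513916015625, 278.9001159667969), (14.424234390258789, 35.98007583618164), 33.72910690307617)
0.005 214 [0.4465 0.2567]
0.011 111 [0.4366 0.2642]
0.017 152 [0.439  0.2761]
0.023 144 [0.4355 0.2767]
0.029 158 [0.4372 0.278 ]
0.035 86 [0.4368 0.2761]
0.041 16 [0.4355 0.2768]
0.047 4 [0.4316 0.2779]
0.053 4 [0.4406 0.2676]
0.059 4 [0.435  0.2733]
0.065 8 [0.4341 0.2797]
0.071 36 [0.4384 0.2784]
0.077 18 [0.44   0.2792]
side 1 89.83333333333333 [319.62 257.3 ] [0.443  0.2518 0.035 ]
side 2 5.75 [327.45 258.17] [0.4263 0.257  0.035 ]
side 4 13.111111111111112 [306.79 271.77] [0.4735 0.3013 0.035 ]
side 5 14.506944444444445 [336.92 271.95] [0.4117 0.3085 0.035 ]
side 6 25.347222222222225 [315.16 277.27] [0.4575 0.3215 0.035 ]
side 7 25.79861111111111 [327.87 277.3 ] [0.4319 0.3243 0.035 ]
side 241 [0.44017332 0.28640686 0.06431145] [0.44040724 0.28848223 0.06522468] ((440.6712646484375, 281.48919677734375), (15.295777320861816, 37.33960723876953), 40.25837326049805)
0.005 325 [0.4298 0.2479]
0.011 182 [0.4364 0.2887]
0.017 217 [0.4415 0.306 ]
0.023 211 [0.4414 0.2993]
0.029 201 [0.4403 0.2947]
0.035 126 [0.4417 0.2908]
0.041 41 [0.4405 0.2876]
0.047 34 [0.4411 0.2874]
0.053 30 [0.4403 0.2879]
0.059 39 [0.4409 0.2872]
0.065 38 [0.4397 0.2886]
0.071 68 [0.4393 0.2847]
0.077 17 [0.4411 0.2806]
```

View pics/rot_top.png

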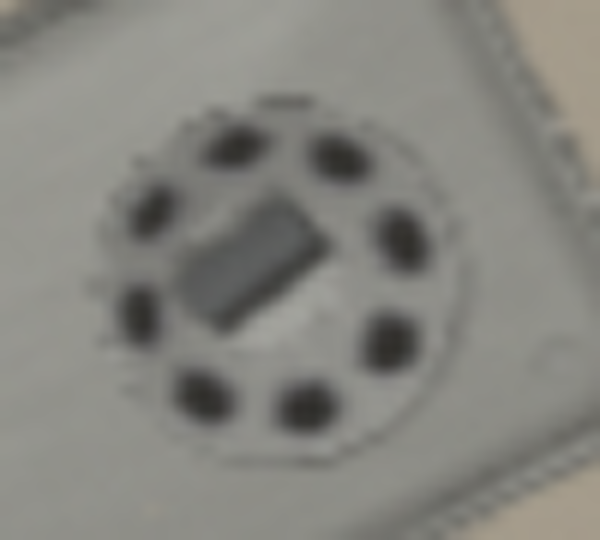

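View pics/rot_side.png

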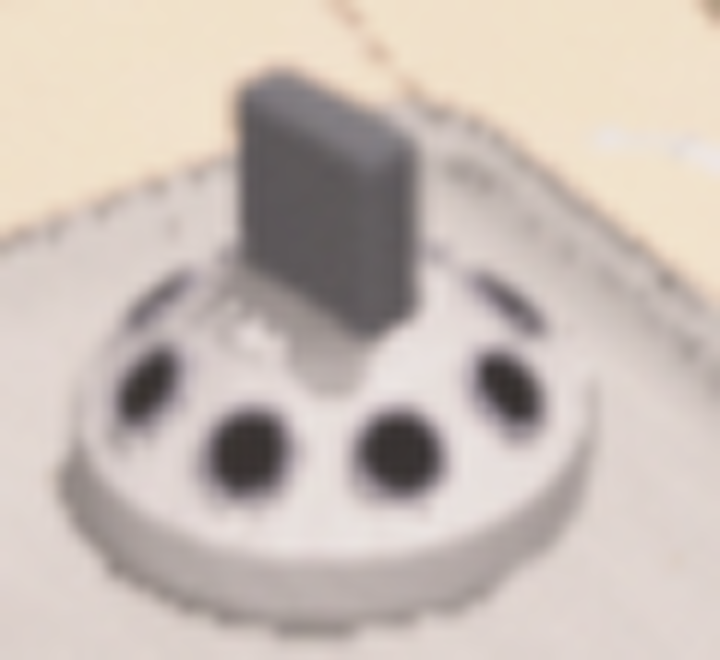

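Run:
```python
from h import *
from scipy.optimize import least_squares
c=dict(np.load("top0.npz"))
m=np.array([[259.22,201.89],[267.79,202.83],[252.39,207.26],[273.08,209.6],[251.3,215.78],[272.05,218.17],[256.51,222.61],[265.14,223.54]])
for z in(.03,.034,.038):
    X=ray_z(c,m,z)[:,:2]; p,e=circ(X); a=np.degrees(np.arctan2(*(X-p[:2]).T[::-1]))
    ph=np.degrees(np.angle(np.exp(1j*8*np.radians(a)).mean()))/8
    print(z,p.round(4),e,ph, "long axis", ph+22.5, np.sort((a-ph)%45).round(1))
for n,(u,v,w,h),k in (("top",(315,150,90,90),8.5),("side",(258,128,84,110),5.4),("top",(338,184,26,26),20),("side",(270,178,54,36),14)):
    c=dict(np.load(f"{n}0.npz"));im=c["frame"][v:v+h,u:u+w]
    if k>8.6: im=cv2.normalize(im,None,0,255,cv2.NORM_MINMAX)
    cv2.imwrite(f"pics/cen_{n}{int(k)}.png",cv2.resize(im,None,fx=k if k!=8.5 else 6.6,fy=k if k!=8.5 else 6.6,interpolation=cv2.INTER_CUBIC)[:,:,::-1])
```

```text
0.03 [0.4386 0.2781 0.0341] 8.27946966781465e-05 16.0309251476701 long axis 38.530925147670104 [ 0.   0.1  0.2  0.2 44.8 44.9 44.9 44.9]
0.034 [0.4383 0.2775 0.034 ] 8.254436854319752e-05 16.030925147256994 long axis 38.530925147256994 [ 0.   0.1  0.2  0.2 44.8 44.9 44.9 44.9]
0.038 [0.4379 0.2769 0.0338] 8.229404039015371e-05 16.030925146471734 long axis 38.53092514647173 [ 0.   0.1  0.2  0.2 44.8 44.9 44.9 44.9]
```

View pics/cen_top8.png

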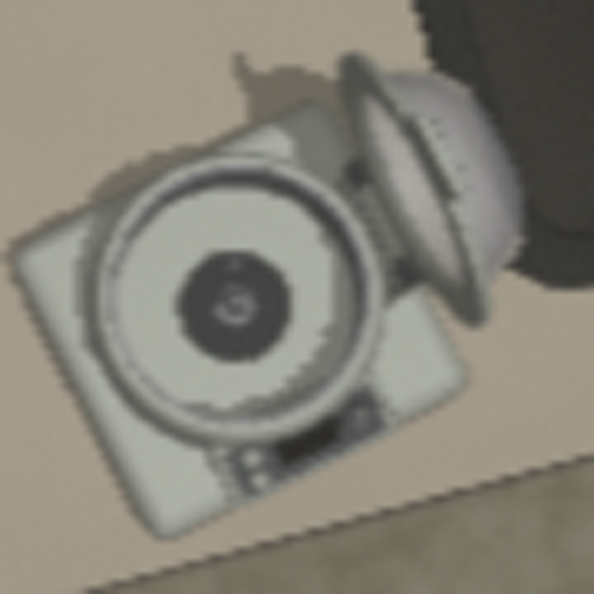

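View pics/cen_top20.png

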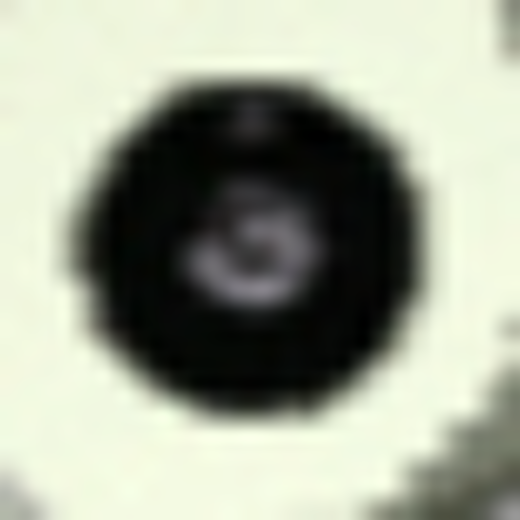

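View pics/cen_side14.png

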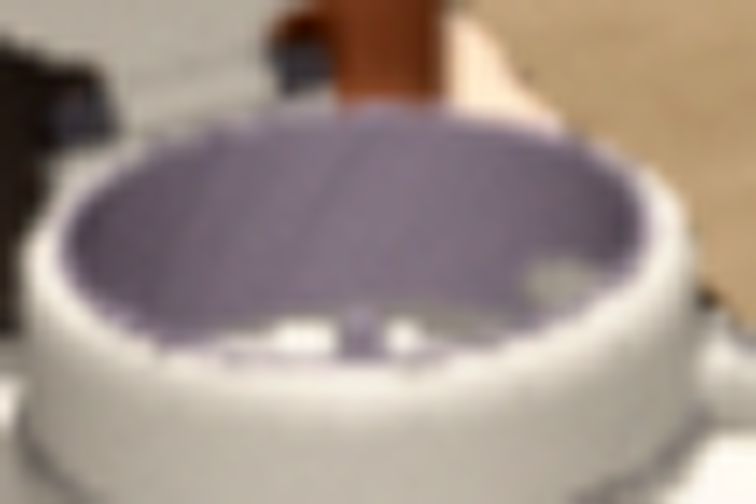

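Run:
```python
from h import *
c=dict(np.load("top0.npz"));W=cloud(c)
u,v,w,h=338,184,26,26;k=20
im=c["frame"][v:v+h,u:u+w]
print(c["frame"][187:194,344:358].mean(2).round(0).astype(int))
big=cv2.resize(im,None,fx=k,fy=k,interpolation=cv2.INTER_CUBIC).mean(2)
B=cv2.morphologyEx((big<110).astype(np.uint8),cv2.MORPH_CLOSE,np.ones((60,60)))
cn=max(cv2.findContours(B,0,1)[0],key=cv2.contourArea)[:,0].astype(float)
uv=(cn+.5)/k-.5+[u,v]
X=ray_z(c,uv,.04)[:,:2];p,e=circ(X);print("flange",p.round(4),e)
# rim points from depth
for n in("top","side"):
    c2=dict(np.load(f"{n}0.npz"));V=cloud(c2).reshape(-1,3)
    d=np.hypot(*(V[:,:2]-p[:2]).T)
    for lo,hi in((.045,.055),(.055,.065),(.065,.075)):
        q=V[(d>.060)&(d<.075)&(V[:,2]>lo)&(V[:,2]<hi)]
        if len(q)>20:print(n,"drum",lo,len(q),circ(q[:,:2]))
    q=V[(d>.050)&(d<.072)&(V[:,2]>.074)&(V[:,2]<.088)];print(n,"rim",len(q),q[:,2].mean(),circ(q[:,:2]))
    q=V[(d<.11)&(V[:,2]>.028)&(V[:,2]<.043)&(d>.07)]
    print(cv2.minAreaRect((q[:,:2]*1000).astype(np.float32)))
    # lid points
    q=V[(d<.15)&(V[:,2]>.1)&(V[:,2]<.26)]
    t=q[q[:,2]>.205]; print(n,"tab",len(t),t.mean(0).round(4),t[:,2].max())
for pin in ([350.4,189.8],[350.5,189.5]):
    P=ray_z(c,[pin],.049)[0,:2]-p[:2]; print(P,np.hypot(*P),np.degrees(np.arctan2(P[1],P[0])))
print(c["R"][2],ray_z(c,[[350.3,196.2]],.063))
```

```text
[[168 167 164 161 161 161 161 162 162 163 166 168 168 169]
 [167 161 134 107  95  90  91  91  98 113 147 163 168 168]
 [161 129  90  73  70  73  85  79  71  75  91 127 154 166]
 [126  86  69  67  68  76  84  78  69  65  69  80 110 147]
 [ 84  70  68  66  67  68  70  67  67  67  67  68  76 105]
 [ 73  68  68  67  67  69  70  68  68  68  68  68  69  84]
 [ 68  67  68  68  70  83  87  82  75  71  68  67  68  72]]
flange [0.4879 0.0136 0.0252] 0.00034556917412398053
top drum 0.045 95 (array([0.48776585, 0.01160286, 0.0686441 ]), np.float64(0.0027423554554495263))
top drum 0.055 55 (array([0.48670281, 0.01149126, 0.06697085]), np.float64(0.00262839418433118))
top drum 0.065 78 (array([0.48898599, 0.01347811, 0.06500413]), np.float64(0.002274574914734148))
top rim 447 0.0796673639338026 (array([0.48811768, 0.01424976, 0.05998549]), np.float64(0.0036768998023601297))
((482.89727783203125, 11.221710205078125), (152.2759552001953, 163.87777709960938), 26.757043838500977)
top tab 92 [ 0.5215 -0.0552  0.2187] 0.23386320024855672
side drum 0.045 211 (array([0.48835618, 0.01209499, 0.06831213]), np.float64(0.0018279244372999739))
side drum 0.055 164 (array([0.48875138, 0.01487714, 0.06558756]), np.float64(0.001395470363607046))
side drum 0.065 189 (array([0.48919289, 0.01323755, 0.06686139]), np.float64(0.0016268976729535783))
side rim 465 0.07952406266878956 (array([0.4902258 , 0.01755312, 0.05975691]), np.float64(0.005098132244747421))
((483.4346618652344, 16.058441162109375), (153.7919921875, 162.56256103515625), 26.652048110961914)
side tab 159 [ 0.5242 -0.0523  0.2172] 0.2325923350705239
[ 0.01741768 -0.00041447] 0.017422612027813703 -1.3631499887021488
[ 0.01832127 -0.00071952] 0.0183353903764338 -2.2489765716825265
[ 0.11542036  0.00144864 -0.99331568] [[0.48430692 0.01437544 0.063     ]]
```

Found so far, in world coordinates:
- **Rotor axis:** about (0.438, 0.278), with the grip's long axis at 128.5°.
- **Spindle:** about (0.488, 0.0136), with the drive pin faintly visible at a bearing of about -2°.
- **Centrifuge yaw:** about 26.7°.

Next is a helper that turns world targets into move rows.

```bash
cat >> h.py <<'E'
from scipy.spatial.transform import Rotation as Ro
def st():
    from rig import arm
    s=arm.get_state();q=s["tool_rot"]
    return s,Ro.from_quat([q[1],q[2],q[3],q[0]])
def goal(yaw):  # tool down, tool y at yaw deg (world)
    a=np.radians(yaw); y=np.array([np.cos(a),np.sin(a),0]);z=np.array([0,0,-1.]);x=np.cross(y,z)
    return Ro.from_matrix(np.c_[x,y,z])
def to(p,yaw=None,R=None):
    s,C=st(); G=R if R is not None else goal(yaw)
    d=C.inv().apply(np.array(p)-s["eef_pos"])*1000; r=(C.inv()*G).as_rotvec()
    print("t",round(s["t"],2),"pos",s["eef_pos"].round(4),"yaw",np.degrees(np.arctan2(*C.as_matrix()[:2,1][::-1])).round(2),"tilt",np.degrees(np.arccos(-C.as_matrix()[2,2])).round(2),"gap",round(s["finger_gap"],4),"F",s["ft_force"].round(2),"T",s["ft_torque"].round(3))
    print("row",d.round(1),r.round(4),"rows>=",max(np.linalg.norm(d)/50,np.degrees(np.linalg.norm(r))/8.59).round(2))
E
python3 -c "
from h import *
to([.45,-.35,.32],-37)
from rig import arm;print(arm.grip_point_offset)"
```

```text
t 0.1 pos [ 0.2792 -0.6683  0.2303] yaw -67.32 tilt 0.12 gap 0.0852 F [ 0.14  1.05 -0.22] T [0.054 0.007 0.002]
row [ 280.3 -228.   -89.3] [-2.000e-03 -4.000e-04 -5.292e-01] rows>= 7.44
0.0187
```

>>> move_arm:
  plan:
    - [1, 280, -228, -89, -0.002, 0, -0.529]
    - [1, 280, -228, -89, -0.002, 0, -0.529]
    - [1, 280, -228, -89, -0.002, 0, -0.529]
    - [1, 280, -228, -89, -0.002, 0, -0.529]
    - [1, 280, -228, -89, -0.002, 0, -0.529]
    - [1, 280, -228, -89, -0.002, 0, -0.529]
    - [1, 280, -228, -89, -0.002, 0, -0.529]
    - [1, 280, -228, -89, -0.002, 0, -0.529]

```text
t: 0.9
eef_pos: [0.4529, -0.3445, 0.3207]
tool_rot: [-0.0, 0.893, 0.449, 0.002]
ft_force: [0.3, 0.2, 0.5]
finger_gap: 0.0856
```

```bash
python3 -c "
from h import *
to([.5,.02,.33],1)"
```

```text
t 0.9 pos [ 0.4529 -0.3445  0.3207] yaw -36.6 tilt 0.19 gap 0.0856 F [0.29 0.21 0.52] T [ 0.016 -0.007 -0.017]
row [ 320.8 -179.5   -8.4] [ 0.002  -0.0028 -0.6562] rows>= 7.35
```

>>> move_arm:
  plan:
    - [1, 320, -180, -8, 0.002, -0.003, -0.656]
    - [1, 320, -180, -8, 0.002, -0.003, -0.656]
    - [1, 320, -180, -8, 0.002, -0.003, -0.656]
    - [1, 320, -180, -8, 0.002, -0.003, -0.656]
    - [1, 320, -180, -8, 0.002, -0.003, -0.656]
    - [1, 320, -180, -8, 0.002, -0.003, -0.656]
    - [1, 320, -180, -8, 0.002, -0.003, -0.656]
    - [1, 320, -180, -8, 0.002, -0.003, -0.656]

```text
t: 1.7
eef_pos: [0.4989, 0.0252, 0.3299]
tool_rot: [-0.0, 0.699, 0.716, 0.001]
ft_force: [-0.5, -0.3, -0.5]
finger_gap: 0.0856
```

```bash
python3 -c "
from h import *
to([.4383,.2777,.15],38.5)"
```

```text
t 1.7 pos [0.4989 0.0252 0.3299] yaw 1.38 tilt 0.12 gap 0.0856 F [-0.54 -0.28 -0.54] T [0.02  0.031 0.015]
row [253.5 -54.6 180.4] [ 0.0013 -0.0017 -0.6479] rows>= 6.32
```

>>> move_arm:
  plan:
    - [1, 254, -55, 180, 0.001, -0.002, -0.648]
    - [1, 254, -55, 180, 0.001, -0.002, -0.648]
    - [1, 254, -55, 180, 0.001, -0.002, -0.648]
    - [1, 254, -55, 180, 0.001, -0.002, -0.648]
    - [1, 254, -55, 180, 0.001, -0.002, -0.648]
    - [1, 254, -55, 180, 0.001, -0.002, -0.648]
    - [1, 254, -55, 180, 0.001, -0.002, -0.648]
    - [1, 254, -55, 180, 0.001, -0.002, -0.648]

```text
t: 2.5
eef_pos: [0.4356, 0.2809, 0.1487]
tool_rot: [-0.002, 0.432, 0.902, -0.001]
ft_force: [0.2, -0.0, 0.0]
finger_gap: 0.0855
```

Run:
```python
from h import *
to([.4383,.2777,.046],38.5)
from rig import eyes
for n,(u,v,w,h),k in (("side",(270,180,100,120),5),):
    c=eyes.read_camera(n);np.savez(f"{n}1.npz",**c)
    cv2.imwrite(f"pics/{n}1.png",cv2.resize(c["frame"][v:v+h,u:u+w,::-1],None,fx=k,fy=k,interpolation=cv2.INTER_CUBIC))
```

```text
t 2.5 pos [0.4356 0.2809 0.1487] yaw 38.85 tilt 0.19 gap 0.0855 F [ 0.19 -0.04  0.01] T [ 0.02   0.009 -0.024]
row [ -4.5   0.4 102.7] [-0.0024 -0.0022  0.0061] rows>= 2.06
```

View pics/side1.png

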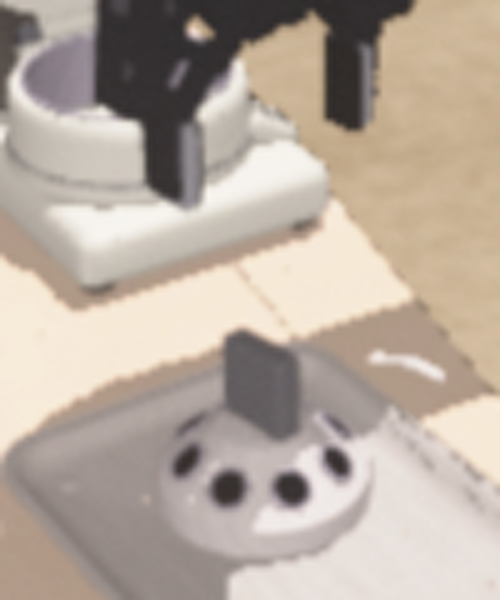

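The fingers, at crop pixels (175,165) and (350,80), straddle the grip at (262,385). I'll descend.

>>> move_arm:
  plan:
    - [1, -4.5, 0.4, 30, -0.002, -0.002, 0.006]
    - [1, -4.5, 0.4, 60, -0.002, -0.002, 0.006]
    - [1, -4.5, 0.4, 85, -0.002, -0.002, 0.006]
    - [1, -4.5, 0.4, 103, -0.002, -0.002, 0.006]
    - [1, -4.5, 0.4, 103, -0.002, -0.002, 0.006]
    - [1, -4.5, 0.4, 103, -0.002, -0.002, 0.006]

```text
t: 3.15
eef_pos: [0.4408, 0.2742, 0.0473]
tool_rot: [0.001, 0.437, 0.9, -0.001]
ft_force: [0.5, -0.2, -0.4]
finger_gap: 0.0853
```

```bash
python3 -c "
from h import *
to([.4383,.2777,.046],38.5)"
```

```text
t 3.15 pos [0.4408 0.2742 0.0473] yaw 38.21 tilt 0.17 gap 0.0853 F [ 0.48 -0.17 -0.4 ] T [ 0.011 -0.018 -0.019]
row [4.3 0.2 1.2] [ 0.0002  0.0029 -0.0051] rows>= 0.09
```

>>> move_arm:
  plan:
    - [1, 4.3, 0.2, 1, 0, 0.003, -0.005]
    - [1, 4.3, 0.2, 1, 0, 0.003, -0.005]
    - [1, 4.3, 0.2, 1, 0, 0.003, -0.005]
    - [1, 4.3, 0.2, 1, 0, 0.003, -0.005]

```text
t: 3.55
eef_pos: [0.4385, 0.2778, 0.0468]
tool_rot: [0.0, 0.434, 0.901, 0.0]
ft_force: [-0.1, 0.3, 0.4]
finger_gap: 0.085
```

```bash
python3 -c "
from h import *
to([.4383,.2777,.046],38.5)"
```

```text
t 3.55 pos [0.4385 0.2778 0.0468] yaw 38.49 tilt 0.06 gap 0.085 F [-0.07  0.27  0.44] T [-0.001 -0.03   0.022]
row [ 0.1 -0.2  0.8] [ 0.0011  0.0001 -0.0001] rows>= 0.02
```

>>> move_arm:
  plan:
    - [0, 0, 0, 0, 0, 0, 0]
    - [0, 0, 0, 0, 0, 0, 0]
    - [0, 0, 0, 0, 0, 0, 0]
    - [0, 0, 0, 0, 0, 0, 0]
    - [0, 0, 0, 0, 0, 0, 0]
    - [0, 0, 0, 0, 0, 0, 0]
    - [0, 0, 0, 0, 0, 0, 0]
    - [0, 0, 0, 0, 0, 0, 0]
  newtons: 50

```text
t: 4.35
eef_pos: [0.4383, 0.2775, 0.0465]
tool_rot: [0.0, 0.435, 0.901, 0.0]
ft_force: [-0.6, -0.3, -2.3]
finger_gap: 0.0134
```

```bash
python3 -c "
from h import *
to([.4383,.2777,.17],38.5)"
```

```text
t 4.35 pos [0.4383 0.2775 0.0465] yaw 38.49 tilt 0.02 gap 0.0134 F [-0.58 -0.35 -2.32] T [-0.053 -0.034 -0.004]
row [ 1.000e-01  2.000e-01 -1.235e+02] [ 0.0003  0.0001 -0.0002] rows>= 2.47
```

>>> move_arm:
  plan:
    - [0, 0, 0, -20, 0, 0, 0]
    - [0, 0, 0, -60, 0, 0, 0]
    - [0, 0, 0, -105, 0, 0, 0]
    - [0, 0, 0, -140, 0, 0, 0]
    - [0, 0, 0, -150, 0, 0, 0]
    - [0, 0, 0, -150, 0, 0, 0]
    - [0, 0, 0, -150, 0, 0, 0]

```text
t: 5.05
eef_pos: [0.4374, 0.2763, 0.1953]
tool_rot: [-0.0, 0.435, 0.901, -0.001]
ft_force: [-0.5, -0.5, -2.0]
finger_gap: 0.0136
```

Run:
```python
from h import *
to([.488,.0136,.19],-2)
from rig import eyes
for n,(u,v,w,h),k in (("side",(270,160,100,120),5),("top",(230,160,100,80),7)):
    c=eyes.read_camera(n);np.savez(f"{n}2.npz",**c)
    cv2.imwrite(f"pics/{n}2.png",cv2.resize(c["frame"][v:v+h,u:u+w,::-1],None,fx=k,fy=k,interpolation=cv2.INTER_CUBIC))
```

```text
t 5.05 pos [0.4374 0.2763 0.1953] yaw 38.47 tilt 0.13 gap 0.0136 F [-0.49 -0.49 -2.03] T [-0.032  0.004  0.013]
row [-237.2 -123.9    5.7] [-0.0021  0.0012  0.7064] rows>= 5.35
```

View pics/side2.png

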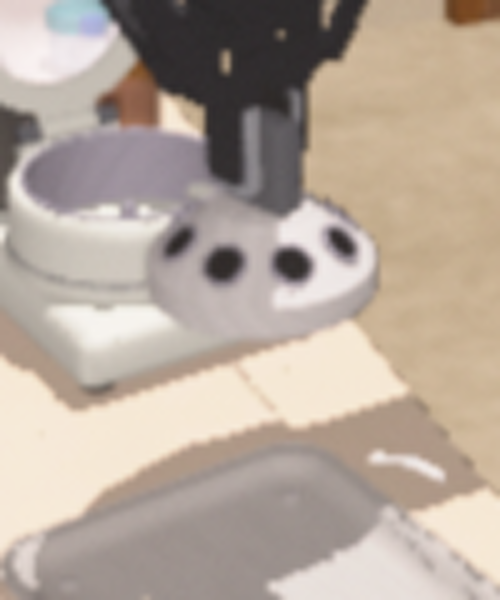

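View pics/top2.png

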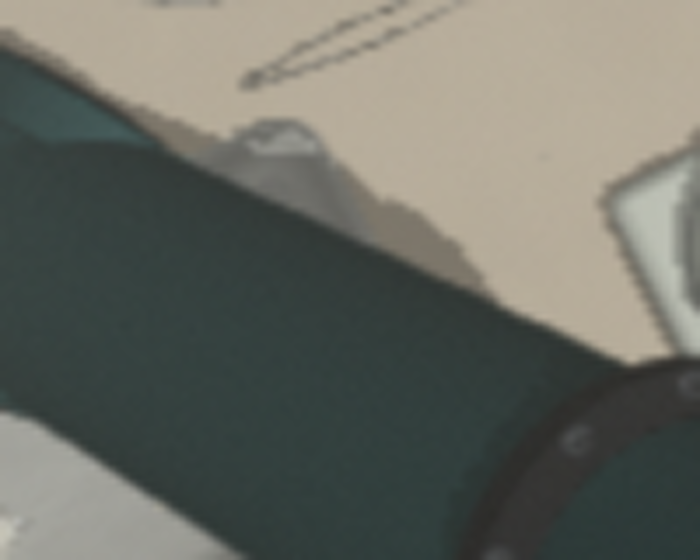

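The rotor hangs upright in the grasp, with its mouths around crop (260,260). Now over the spindle.

>>> move_arm:
  plan:
    - [0, -30, -15, 0, -0.002, 0.001, 0.1]
    - [0, -75, -40, 3, -0.002, 0.001, 0.22]
    - [0, -120, -64, 5, -0.002, 0.001, 0.35]
    - [0, -165, -87, 5, -0.002, 0.001, 0.5]
    - [0, -205, -108, 5, -0.002, 0.001, 0.62]
    - [0, -237, -124, 5.7, -0.002, 0.001, 0.706]
    - [0, -237, -124, 5.7, -0.002, 0.001, 0.706]
    - [0, -237, -124, 5.7, -0.002, 0.001, 0.706]

```text
t: 5.95
eef_pos: [0.4867, 0.0127, 0.188]
tool_rot: [-0.001, 0.72, 0.694, -0.002]
ft_force: [-0.7, 1.0, -2.6]
finger_gap: 0.0129
```

>>> move_arm:
  plan:
    - [0, 0, 0, 0, 0, 0, 0]
    - [0, 0, 0, 0, 0, 0, 0]

```text
t: 6.15
eef_pos: [0.486, 0.0143, 0.1874]
tool_rot: [-0.002, 0.719, 0.695, -0.002]
ft_force: [0.1, 0.5, -2.0]
finger_gap: 0.0134
```

Run:
```python
from h import *
to([.488,.0136,.12],-2)
from rig import eyes
for n,(u,v,w,h),k in (("side",(240,110,110,130),4.5),):
    c=eyes.read_camera(n);np.savez(f"{n}3.npz",**c)
    cv2.imwrite(f"pics/{n}3.png",cv2.resize(c["frame"][v:v+h,u:u+w,::-1],None,fx=k,fy=k,interpolation=cv2.INTER_CUBIC))
```

```text
t 6.15 pos [0.486  0.0143 0.1874] yaw -1.88 tilt 0.34 gap 0.0134 F [ 0.07  0.53 -2.04] T [-0.028  0.018  0.013]
row [-0.6  2.4 67.4] [-0.0059  0.0004  0.0021] rows>= 1.35
```

View pics/side3.png

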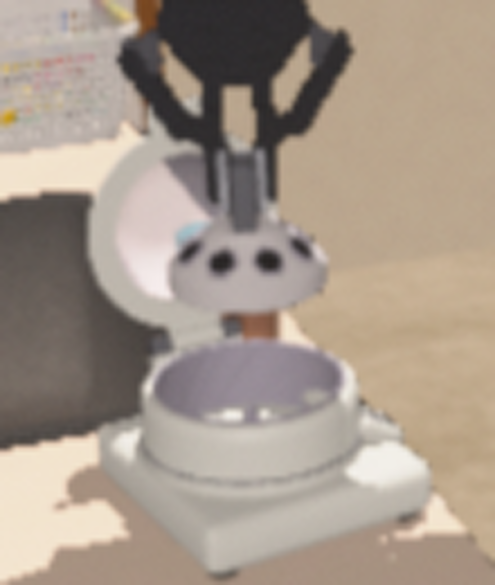

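>>> move_arm:
  plan:
    - [0, -0.6, 2.4, 20, -0.006, 0, 0.002]
    - [0, -0.6, 2.4, 45, -0.006, 0, 0.002]
    - [0, -0.6, 2.4, 65, -0.006, 0, 0.002]
    - [0, -0.6, 2.4, 71, -0.006, 0, 0.002]
    - [0, -0.6, 2.4, 71, -0.006, 0, 0.002]
    - [0, -0.6, 2.4, 71, -0.006, 0, 0.002]

```text
t: 6.8
eef_pos: [0.4888, 0.0142, 0.1172]
tool_rot: [0.001, 0.719, 0.695, 0.001]
ft_force: [0.5, -0.0, -1.9]
finger_gap: 0.0131
```

Run:
```python
from h import *
to([.488,.0136,.095],-2)
from rig import eyes
for n,(u,v,w,h),k in (("side",(240,110,110,130),4.5),):
    c=eyes.read_camera(n);np.savez(f"{n}4.npz",**c)
    cv2.imwrite(f"pics/{n}4.png",cv2.resize(c["frame"][v:v+h,u:u+w,::-1],None,fx=k,fy=k,interpolation=cv2.INTER_CUBIC))
```

```text
t 6.8 pos [0.4888 0.0142 0.1172] yaw -1.95 tilt 0.1 gap 0.0131 F [ 0.49 -0.02 -1.92] T [-0.028 -0.032 -0.013]
row [-0.6 -0.8 22.2] [0.0018 0.     0.0009] rows>= 0.44
```

View pics/side4.png

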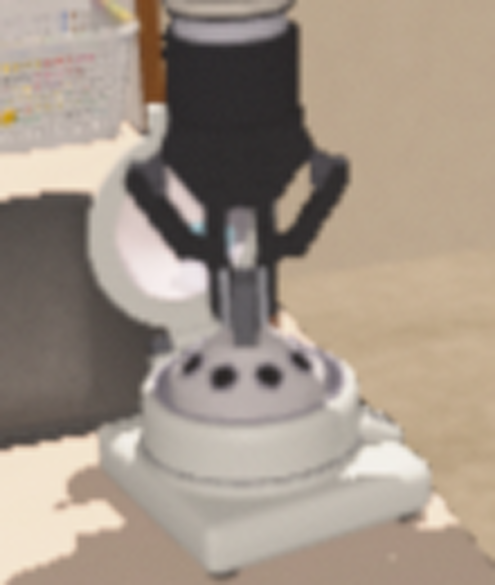

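The rotor is centred in the bowl mouth at crop (246,375). Lowering onto the shaft, watching the force.

>>> move_arm:
  plan:
    - [0, -0.6, -0.8, 5, 0.002, 0, 0.001]
    - [0, -0.6, -0.8, 9, 0.002, 0, 0.001]
    - [0, -0.6, -0.8, 12, 0.002, 0, 0.001]
    - [0, -0.6, -0.8, 12, 0.002, 0, 0.001]
    - [0, -0.6, -0.8, 12, 0.002, 0, 0.001]

```text
t: 7.35
eef_pos: [0.4881, 0.0134, 0.1053]
tool_rot: [0.0, 0.719, 0.694, 0.0]
ft_force: [0.2, -0.7, -2.9]
finger_gap: 0.0132
```

```bash
python3 -c "
from h import *
to([.488,.0136,.097],-2)"
```

```text
t 7.35 pos [0.4881 0.0134 0.1053] yaw -2.03 tilt 0.01 gap 0.0132 F [ 0.15 -0.75 -2.86] T [-0.001  0.021 -0.004]
row [ 0.2 -0.1  8.3] [ 0.0001  0.0001 -0.0005] rows>= 0.17
```

>>> move_arm:
  plan:
    - [0, 0, 0, 3, 0, 0, 0]
    - [0, 0, 0, 6, 0, 0, 0]
    - [0, 0, 0, 8, 0, 0, 0]
    - [0, 0, 0, 8, 0, 0, 0]

```text
t: 7.75
eef_pos: [0.4879, 0.0134, 0.0969]
tool_rot: [-0.0, 0.719, 0.695, -0.0]
ft_force: [-1.3, -0.2, -1.5]
finger_gap: 0.0129
```

```bash
python3 -c "
from h import *
to([.488,.0136,.0845],-2)"
```

```text
t 7.75 pos [0.4879 0.0134 0.0969] yaw -2.02 tilt 0.03 gap 0.0129 F [-1.28 -0.15 -1.51] T [ 0.01   0.013 -0.008]
row [ 0.2  0.1 12.4] [-0.0006  0.0002 -0.0004] rows>= 0.25
```

>>> move_arm:
  plan:
    - [0, 0, 0, 2, 0, 0, 0]
    - [0, 0, 0, 4, 0, 0, 0]
    - [0, 0, 0, 5, 0, 0, 0]
    - [0, 0, 0, 5, 0, 0, 0]

```text
t: 8.15
eef_pos: [0.488, 0.0137, 0.0918]
tool_rot: [-0.0, 0.719, 0.695, -0.0]
ft_force: [0.8, 0.8, -2.0]
finger_gap: 0.0133
```

```bash
python3 -c "
from h import *
to([.488,.0136,.0845],-2)"
```

```text
t 8.15 pos [0.488  0.0137 0.0918] yaw -2.01 tilt 0.03 gap 0.0133 F [ 0.75  0.82 -2.03] T [ 0.074 -0.039  0.073]
row [-0.1  0.   7.3] [-0.0004 -0.0002 -0.0001] rows>= 0.15
```

>>> move_arm:
  plan:
    - [0, 0, 0, 1.5, 0, 0, 0]
    - [0, 0, 0, 3, 0, 0, 0]
    - [0, 0, 0, 3, 0, 0, 0]

```text
t: 8.45
eef_pos: [0.488, 0.0138, 0.0887]
tool_rot: [-0.0, 0.719, 0.695, -0.0]
ft_force: [0.5, 0.1, -2.6]
finger_gap: 0.0135
```

```bash
python3 -c "
from h import *
to([.488,.0136,.0845],-2)"
```

```text
t 8.45 pos [0.488  0.0138 0.0887] yaw -2.0 tilt 0.03 gap 0.0135 F [ 0.52  0.11 -2.63] T [ 0.105 -0.029  0.011]
row [-0.2 -0.   4.2] [-0.0004 -0.0003  0.    ] rows>= 0.08
```

The pin is entering its hole: there is no vertical load 5 mm below the pin-rest height. Going on gently.

>>> move_arm:
  plan:
    - [0, 0, 0, 1.5, 0, 0, 0]
    - [0, 0, 0, 3, 0, 0, 0]
    - [0, 0, 0, 3.5, 0, 0, 0]
    - [0, 0, 0, 3.5, 0, 0, 0]

```text
t: 8.85
eef_pos: [0.488, 0.0138, 0.0851]
tool_rot: [-0.0, 0.719, 0.695, -0.0]
ft_force: [0.1, 0.5, -1.8]
finger_gap: 0.0132
```

```bash
python3 -c "
from h import *
to([.488,.0136,.0845],-2)"
```

```text
t 8.85 pos [0.488  0.0138 0.0851] yaw -2.0 tilt 0.03 gap 0.0132 F [ 0.05  0.47 -1.75] T [ 0.135  0.001 -0.028]
row [-0.2  0.   0.6] [-0.0005 -0.0004  0.    ] rows>= 0.01
```

>>> move_arm:
  plan:
    - [0, 0, 0, 0.5, 0, 0, 0]
    - [0, 0, 0, 0.8, 0, 0, 0]
    - [0, 0, 0, 0.8, 0, 0, 0]

```text
t: 9.15
eef_pos: [0.4881, 0.0138, 0.0847]
tool_rot: [-0.0, 0.719, 0.695, -0.0]
ft_force: [-0.2, 0.7, 4.6]
finger_gap: 0.0134
```

Run:
```python
from h import *
to([.488,.0136,.0845],-2)
from rig import eyes
for n,(u,v,w,h),k in (("side",(240,110,110,130),4.5),):
    c=eyes.read_camera(n);np.savez(f"{n}5.npz",**c)
    cv2.imwrite(f"pics/{n}5.png",cv2.resize(c["frame"][v:v+h,u:u+w,::-1],None,fx=k,fy=k,interpolation=cv2.INTER_CUBIC))
```

```text
t 9.15 pos [0.4881 0.0138 0.0847] yaw -2.0 tilt 0.01 gap 0.0134 F [-0.15  0.66  4.56] T [ 0.118  0.344 -0.007]
row [-0.2 -0.1  0.2] [-0.0002 -0.0001 -0.    ] rows>= 0.01
```

View pics/side5.png

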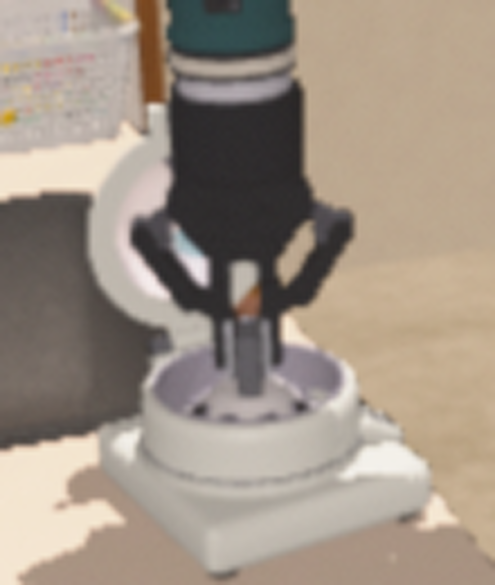

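The force step of 6.5 N at TCP z 0.0847 is the seated height. The rotor is low in the bowl and upright. Releasing.

>>> move_arm:
  plan:
    - [0.45, 0, 0, 0, 0, 0, 0]
    - [0.45, 0, 0, 0, 0, 0, 0]
    - [0.45, 0, 0, 0, 0, 0, 0]
    - [0.45, 0, 0, 0, 0, 0, 0]
    - [0.45, 0, 0, -20, 0, 0, 0]
    - [0.45, 0, 0, -50, 0, 0, 0]
    - [0.45, 0, 0, -95, 0, 0, 0]
    - [0.45, 0, 0, -140, 0, 0, 0]

```text
t: 10.0
eef_pos: [0.4873, 0.0138, 0.2256]
tool_rot: [-0.001, 0.719, 0.695, -0.001]
ft_force: [1.3, -0.4, -0.2]
finger_gap: 0.0385
```

Run:
```python
from h import *
to([.50,.0,.30],-2)
from rig import eyes
c=eyes.read_camera("side");np.savez("side6.npz",**c)
u,v,w,h=240,110,110,130;k=4.5
cv2.imwrite("pics/side6.png",cv2.resize(c["frame"][v:v+h,u:u+w,::-1],None,fx=k,fy=k,interpolation=cv2.INTER_CUBIC))
# grip z top
V=cloud(c);m=np.hypot(V[...,0]-.488,V[...,1]-.0136)<.02
for z in V[m][:,2:]: pass
q=V[m];q=q[(q[:,2]>.06)&(q[:,2]<.14)];print(len(q),q.mean(0),np.sort(q[:,2])[-8:])
for nm,X in (("home",.115),("pin",.124)):
    print(nm,proj(c,[.488,.0136,X]))
print(c["frame"][V.shape[0]*0+170:225,:][:,295].mean(1).round(0).astype(int))
```

```text
t 10.0 pos [0.4873 0.0138 0.2256] yaw -1.98 tilt 0.13 gap 0.0385 F [ 1.34 -0.39 -0.21] T [-0.094 -0.049 -0.048]
row [-13.3  13.  -74.5] [-0.0023 -0.0003  0.0004] rows>= 1.53
119 [0.48829967 0.02330043 0.09331159] [0.11556945 0.11560596 0.11570054 0.11582046 0.11588344 0.11631911
 0.11643052 0.11654023]
home [[294.89087438 181.74859685]]
pin [[294.71918502 178.598171  ]]
[181 180 178 165 136 113 108 108 105 104 118 125 126 129 126 115 101  96
  95  97  95  97  96  96  95  97  96 100 143 186 200 205 211 179 165 188
 202 200 195 191 191 190 191 190 190 189 174 162 177 187 178 164 160 162
 170]
```

View pics/side6.png

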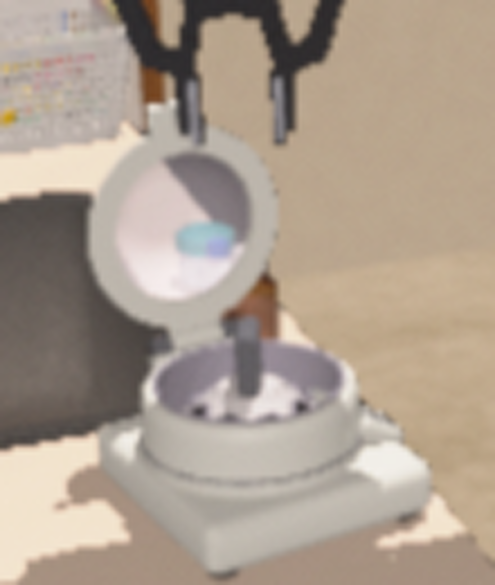

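The grip top measures z 0.1155 (expected 0.040 + 0.075), so the rotor is home. Next, the lid geometry: fit the plane and work out the push path.

```bash
cat >> h.py <<'E'
yaw=np.radians(26.7);CX=np.array([np.cos(yaw),np.sin(yaw),0]);CY=np.array([-np.sin(yaw),np.cos(yaw),0]);Z=np.array([0,0,1.])
S=np.array([.488,.0136,0]);H=S-.072*CY+.082*Z
def tip(th,r,n=.006,b=.011):
    return H+r*(np.cos(th)*CY+np.sin(th)*Z)+n*(-np.sin(th)*CY+np.cos(th)*Z)-b*CY
E
python3 - <<'E'
from h import *
c=dict(np.load("side6.npz"));V=cloud(c).reshape(-1,3);L=(V-H)@np.c_[CX,CY,Z]
q=L[(abs(L[:,0])<.07)&(abs(L[:,1])<.05)&(L[:,2]>.01)&(L[:,2]<.16)]
for a in np.arange(.01,.16,.01):
    s=q[(q[:,2]>a)&(q[:,2]<a+.01)]
    # white flange inner face = max y side
    if len(s):print(round(a,2),len(s),s[:,0].min().round(3),s[:,0].max().round(3),np.percentile(s[:,1],[5,50,80,95]).round(4))
print(H,tip(1.57,.138))
to(tip(1.57,.138)+[0,0,.10]-.02*CY,26.7)
E
```

```text
0.01 52 -0.026 0.031 [-0.0021  0.0002  0.0015  0.0029]
0.02 130 -0.044 0.046 [-0.0177 -0.0005  0.0009  0.0023]
0.03 166 -0.05 0.052 [-0.0322 -0.0164 -0.0004  0.0014]
0.04 162 -0.056 0.059 [-0.0389 -0.0262 -0.0008  0.0015]
0.05 150 -0.061 0.063 [-0.04   -0.0311 -0.0025  0.0004]
0.06 151 -0.061 0.066 [-0.0411 -0.0333 -0.0021  0.0012]
0.07 143 -0.063 0.064 [-0.0415 -0.0322 -0.0028 -0.0001]
0.08 127 -0.061 0.063 [-0.0414 -0.0305 -0.0017 -0.    ]
0.09 121 -0.058 0.06 [-0.0405 -0.0221 -0.0019  0.0003]
0.1 83 -0.053 0.058 [-0.0349 -0.0035 -0.0009 -0.0002]
0.11 78 -0.047 0.052 [-0.0049 -0.0022 -0.0007  0.0006]
0.12 85 -0.04 0.042 [-0.0047 -0.0027 -0.0015 -0.0005]
0.13 31 -0.019 0.029 [-0.005  -0.0028 -0.0012 -0.0002]
0.14 25 0.002 0.02 [-0.0057 -0.0032 -0.0019 -0.0015]
0.15 1 0.006 0.006 [-0.0061 -0.0061 -0.0061 -0.0061]
[ 0.52035097 -0.05072274  0.082     ] [ 0.52794001 -0.06581188  0.22000473]
t 10.05 pos [0.492  0.0147 0.2325] yaw -1.98 tilt 0.64 gap 0.0388 F [0.7  0.14 2.9 ] T [ 0.05  -0.072 -0.038]
row [-96.7  49.3 -87.1] [ 0.0111  0.0019 -0.5006] rows>= 3.34
```

>>> move_arm:
  plan:
    - [0, 0, 0, -40, 0.011, 0.002, -0.1]
    - [0, 0, 0, -80, 0.011, 0.002, -0.2]
    - [0, -15, 8, -88, 0.011, 0.002, -0.3]
    - [0, -45, 23, -88, 0.011, 0.002, -0.4]
    - [0, -75, 38, -88, 0.011, 0.002, -0.5]
    - [0, -97, 49, -88, 0.011, 0.002, -0.5]
    - [0, -97, 49, -88, 0.011, 0.002, -0.5]
    - [0, -97, 49, -88, 0.011, 0.002, -0.5]

```text
t: 10.85
eef_pos: [0.5362, -0.084, 0.3204]
tool_rot: [-0.001, 0.526, 0.851, 0.0]
ft_force: [-0.2, 1.3, 0.1]
finger_gap: 0.0
```

Run:
```python
from h import *
to(tip(1.57,.138)-.02*CY,26.7)
```

```text
t 10.85 pos [ 0.5362 -0.084   0.3204] yaw 26.59 tilt 0.08 gap 0.0 F [-0.16  1.33  0.08] T [ 0.017  0.034 -0.077]
row [ -0.2   0.8 100.4] [-0.0006 -0.0013 -0.0019] rows>= 2.01
```

>>> move_arm:
  plan:
    - [0, 0, 0.8, 30, -0.001, -0.001, -0.002]
    - [0, 0, 0.8, 65, -0.001, -0.001, -0.002]
    - [0, 0, 0.8, 90, -0.001, -0.001, -0.002]
    - [0, 0, 0.8, 100, -0.001, -0.001, -0.002]
    - [0, 0, 0.8, 100, -0.001, -0.001, -0.002]
    - [0, 0, 0.8, 100, -0.001, -0.001, -0.002]

```text
t: 11.45
eef_pos: [0.5375, -0.0826, 0.2215]
tool_rot: [0.001, 0.524, 0.852, 0.001]
ft_force: [0.0, 0.0, 0.8]
finger_gap: 0.0002
```

Run:
```python
from h import *
to(tip(1.57,.138)-.02*CY,26.7)
from rig import eyes
c=eyes.read_camera("side");np.savez("side7.npz",**c)
u,v,w,h=240,90,110,130;k=4.5
cv2.imwrite("pics/side7.png",cv2.resize(c["frame"][v:v+h,u:u+w,::-1],None,fx=k,fy=k,interpolation=cv2.INTER_CUBIC))
s,C=st()
# rows: path in tool axes
import numpy as np
for th in np.linspace(1.57,-.01,25):
    r=.138+.014*(1-th/1.57); p=tip(th,r)
    print(round(th,2),(goal(26.7).inv().apply(p-s["eef_pos"])*1000).round(1))
```

```text
t 11.45 pos [ 0.5375 -0.0826  0.2215] yaw 26.78 tilt 0.12 gap 0.0002 F [0.01 0.01 0.77] T [ 0.045 -0.046 -0.024]
row [-0.7 -1.   1.5] [0.002  0.0004 0.0014] rows>= 0.04
1.57 [19.7 -1.2  1.8]
1.5 [28.8 -1.2  1.2]
1.44 [38.  -1.2  1.1]
1.37 [47.2 -1.2  1.6]
1.31 [56.4 -1.2  2.8]
1.24 [65.6 -1.2  4.6]
1.18 [74.6 -1.2  7. ]
1.11 [83.5 -1.2  9.9]
1.04 [92.2 -1.2 13.5]
0.98 [100.7  -1.2  17.7]
0.91 [109.   -1.2  22.4]
0.85 [116.9  -1.2  27.7]
0.78 [124.5  -1.2  33.6]
0.71 [131.7  -1.2  39.9]
0.65 [138.5  -1.2  46.8]
0.58 [144.9  -1.2  54.1]
0.52 [150.8  -1.2  61.8]
0.45 [156.2  -1.2  70. ]
0.38 [161.   -1.2  78.5]
0.32 [165.3  -1.2  87.4]
0.25 [169.1  -1.2  96.5]
0.19 [172.2  -1.2 105.9]
0.12 [174.7  -1.2 115.6]
0.06 [176.5  -1.2 125.4]
-0.01 [177.7  -1.2 135.4]
```

View pics/side7.png

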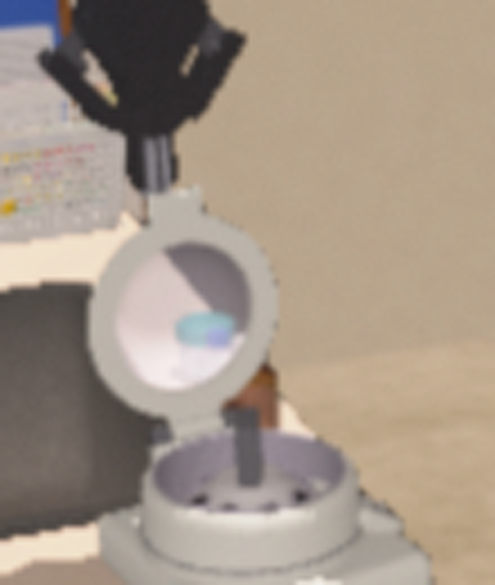

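Run:
```python
from h import *
c=dict(np.load("side7.npz"))
for p in (H+.15*Z,H+.15*Z+.018*CX,H+.15*Z-.018*CX,[.5375,-.0826,.2215]):
    print(((proj(c,p)-[240,90])*4.5).round(0))
```

```text
[[180. 190.]]
[[152. 195.]]
[[207. 185.]]
[[153. 193.]]
```

The finger at crop (150,165) is behind the tab at (178,200), and the projected positions agree. Pushing the lid along its arc.

>>> move_arm:
  plan:
    - [0, 8, -1, 1.5, 0.002, 0, 0]
    - [0, 16, -1, 1.5, 0.002, 0, 0]
    - [0, 23, -1, 1.5, 0.002, 0, 0]
    - [0, 30, -1, 1.2, 0.002, 0, 0]
    - [0, 38, -1, 1.1, 0.002, 0, 0]
    - [0, 47, -1, 1.6, 0.002, 0, 0]
    - [0, 56, -1, 2.8, 0.002, 0, 0]
    - [0, 65, -1, 4.6, 0.002, 0, 0]

```text
t: 12.3
eef_pos: [0.5072, -0.0246, 0.217]
tool_rot: [0.001, 0.524, 0.852, -0.0]
ft_force: [1.0, -1.4, -0.3]
finger_gap: -0.0002
```

```bash
cat > p.py <<'E'
from h import *
import sys
from rig import eyes
n=sys.argv[1];t0=float(sys.argv[2])
s,C=st();to(tip(t0,.138+.014*(1-t0/1.57)),26.7)
c=eyes.read_camera("side");np.savez(f"side{n}.npz",**c)
u,v,w,h=240,90,110,130;k=4.5
cv2.imwrite(f"pics/side{n}.png",cv2.resize(c["frame"][v:v+h,u:u+w,::-1],None,fx=k,fy=k,interpolation=cv2.INTER_CUBIC))
for th in t0-.0655*np.arange(0,10):
    r=.138+.014*(1-th/1.57); p=tip(th,r)
    print(round(th,2),(C.inv().apply(p-s["eef_pos"])*1000).round(1))
E
python3 p.py 8 1.18
```

```text
t 12.3 pos [ 0.5072 -0.0246  0.217 ] yaw 26.76 tilt 0.06 gap -0.0002 F [ 1.04 -1.44 -0.33] T [-0.188 -0.203  0.02 ]
row [8.1 0.  1.9] [0.0004 0.001  0.001 ] rows>= 0.17
1.18 [8.1 0.  1.9]
1.11 [17.   0.   4.8]
1.05 [25.7  0.   8.3]
0.98 [34.2  0.  12.4]
0.92 [42.4  0.  17.1]
0.85 [50.3  0.  22.3]
0.79 [57.9  0.1 28. ]
0.72 [65.1  0.1 34.3]
0.66 [72.   0.1 41. ]
0.59 [78.4  0.1 48.2]
```

View pics/side8.png

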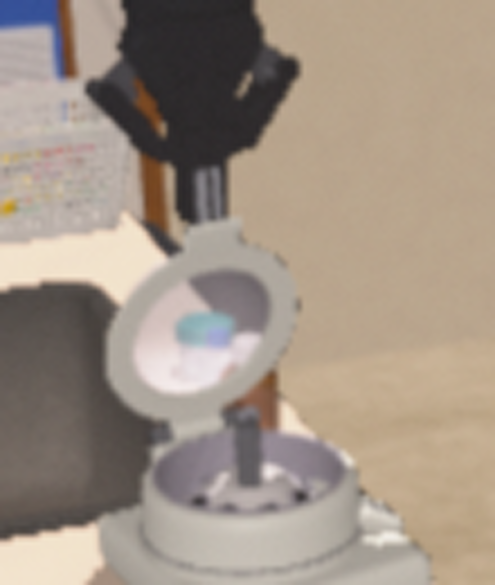

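The lid is tipping inward, with the tab at crop (213,235) under the finger and about 2 N of force. Continuing.

>>> move_arm:
  plan:
    - [0, 8, 0, 2, 0, 0.001, 0]
    - [0, 17, 0, 4.8, 0, 0.001, 0]
    - [0, 25.7, 0, 8.3, 0, 0.001, 0]
    - [0, 34, 0, 12.4, 0, 0.001, 0]
    - [0, 42.4, 0, 17, 0, 0.001, 0]
    - [0, 50, 0, 22.3, 0, 0.001, 0]
    - [0, 58, 0, 28, 0, 0.001, 0]
    - [0, 65, 0, 34.3, 0, 0.001, 0]

```text
t: 13.15
eef_pos: [0.4764, 0.0357, 0.1819]
tool_rot: [-0.001, 0.523, 0.852, 0.0]
ft_force: [0.5, -0.4, 0.6]
finger_gap: 0.0001
```

```bash
python3 p.py 9 0.66
```

```text
t 13.15 pos [0.4764 0.0357 0.1819] yaw 26.9 tilt 0.09 gap 0.0001 F [ 0.53 -0.44  0.55] T [-0.197 -0.126  0.019]
row [3.8 0.5 5.6] [-0.0004 -0.0016  0.0034] rows>= 0.14
0.66 [3.8 0.5 5.6]
0.59 [10.2  0.5 12.8]
0.53 [16.1  0.5 20.5]
0.46 [21.6  0.5 28.5]
0.4 [26.5  0.6 36.9]
0.33 [30.9  0.6 45.7]
0.27 [34.7  0.6 54.7]
0.2 [37.9  0.6 64.1]
0.14 [40.5  0.6 73.6]
0.07 [42.5  0.6 83.4]
```

View pics/side9.png

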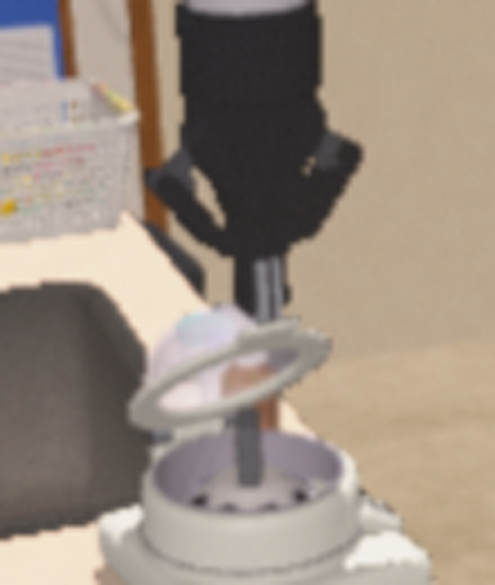

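The lid is over halfway down, with the finger on the tab at crop (275,320). Continuing.

>>> move_arm:
  plan:
    - [0, 4, 0.5, 6, 0, -0.001, 0.003]
    - [0, 10, 0.5, 13, 0, -0.001, 0.003]
    - [0, 16, 0.5, 20, 0, -0.001, 0.003]
    - [0, 21.5, 0.5, 28, 0, -0.001, 0.003]
    - [0, 26.5, 0.5, 36, 0, -0.001, 0.003]
    - [0, 31, 0.5, 44, 0, -0.001, 0.003]
    - [0, 35, 0.5, 52, 0, -0.001, 0.003]
    - [0, 38, 0.5, 60, 0, -0.001, 0.003]

```text
t: 14.0
eef_pos: [0.458, 0.0714, 0.1206]
tool_rot: [-0.001, 0.524, 0.852, -0.0]
ft_force: [-0.0, 0.2, 0.5]
finger_gap: 0.0002
```

```bash
python3 p.py 10 0.2
```

```text
t 14.0 pos [0.458  0.0714 0.1206] yaw 26.83 tilt 0.17 gap 0.0002 F [-0.01  0.17  0.48] T [-0.137 -0.079  0.037]
row [-2.1  0.8  2.8] [-0.002  -0.0023  0.0023] rows>= 0.07
0.2 [-2.1  0.8  2.8]
0.13 [ 0.5  0.8 12.4]
0.07 [ 2.4  0.9 22.1]
0.0 [ 3.8  0.9 32. ]
-0.06 [ 4.4  0.9 42. ]
-0.13 [ 4.4  0.9 52.1]
-0.19 [ 3.8  0.9 62.2]
-0.26 [ 2.4  1.  72.2]
-0.32 [ 0.4  1.  82.2]
-0.39 [-2.2  1.  92. ]
```

View pics/side10.png

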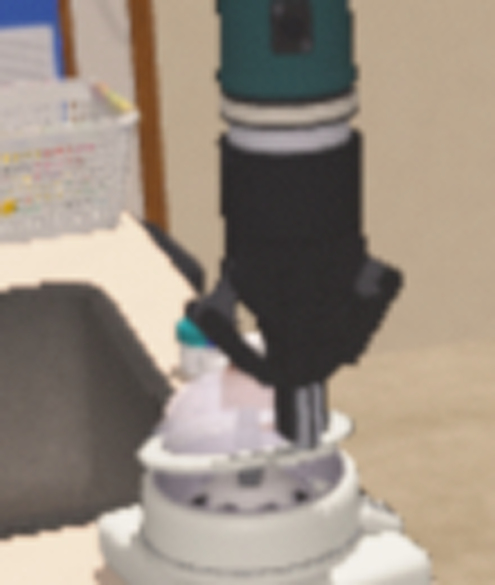

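The lid is at about 0.2 rad. Lowering it slowly for the last stretch.

>>> move_arm:
  plan:
    - [0, 0, 0.8, 5, -0.002, -0.002, 0.002]
    - [0, 0.5, 0.8, 10, -0.002, -0.002, 0.002]
    - [0, 1.5, 0.8, 15, -0.002, -0.002, 0.002]
    - [0, 2, 0.8, 19, -0.002, -0.002, 0.002]
    - [0, 2.5, 0.8, 23, -0.002, -0.002, 0.002]
    - [0, 3, 0.8, 26, -0.002, -0.002, 0.002]
    - [0, 3, 0.8, 28, -0.002, -0.002, 0.002]

```text
t: 14.75
eef_pos: [0.4564, 0.0748, 0.0915]
tool_rot: [-0.001, 0.524, 0.852, -0.0]
ft_force: [0.3, 0.7, 0.3]
finger_gap: 0.0
```

```bash
python3 p.py 11 0.0
```

```text
t 14.75 pos [0.4564 0.0748 0.0915] yaw 26.76 tilt 0.12 gap 0.0 F [0.29 0.73 0.25] T [ 0.103 -0.028  0.043]
row [0.1 0.7 3.5] [-0.0016 -0.0013  0.001 ] rows>= 0.07
0.0 [0.1 0.7 3.5]
-0.07 [ 0.7  0.7 13.5]
-0.13 [ 0.7  0.7 23.5]
-0.2 [ 0.   0.7 33.6]
-0.26 [-1.3  0.7 43.6]
-0.33 [-3.3  0.8 53.6]
-0.39 [-6.   0.8 63.5]
-0.46 [-9.4  0.8 73.2]
-0.52 [-13.3   0.8  82.6]
-0.59 [-18.    0.8  91.9]
```

View pics/side11.png

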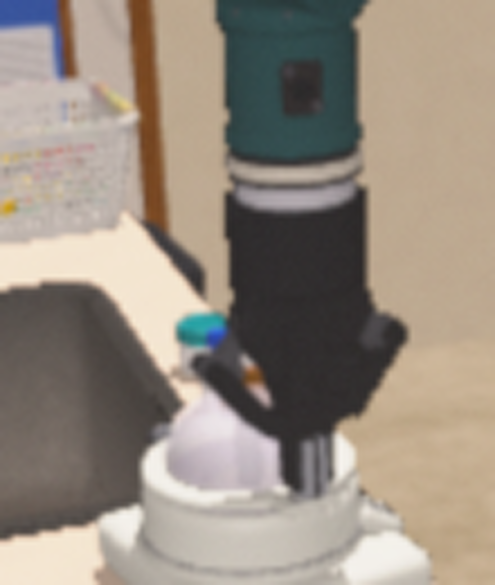

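>>> move_arm:
  plan:
    - [0, 0, 0.5, 1.5, -0.001, -0.001, 0]
    - [0, 0, 0.5, 3, -0.001, -0.001, 0]
    - [0, 0, 0.5, 4, -0.001, -0.001, 0]
    - [0, 0, 0.5, 4, -0.001, -0.001, 0]

```text
t: 15.2
eef_pos: [0.4566, 0.075, 0.0879]
tool_rot: [-0.0, 0.524, 0.852, -0.001]
ft_force: [-1.9, -0.8, 7.8]
finger_gap: -0.0002
```

At z 0.0879 (rim 0.082 + 6 mm tab) the force rises to 7.8 N, so the lid has reached its stop. A slight extra press, then lift off.

>>> move_arm:
  plan:
    - [0, 0, 0, 0.5, 0, 0, 0]
    - [0, 0, 0, 0.5, 0, 0, 0]
    - [0, 0, 0, 0.5, 0, 0, 0]

```text
t: 15.5
eef_pos: [0.4566, 0.075, 0.0879]
tool_rot: [0.0, 0.524, 0.852, -0.001]
ft_force: [-1.1, 0.5, 7.1]
finger_gap: 0.0
```

>>> move_arm:
  plan:
    - [0, 0, 0, -8, 0, 0, 0]
    - [0, 0, 0, -30, 0, 0, 0]
    - [0, 0, 0, -70, 0, 0, 0]
    - [0, 0, 0, -115, 0, 0, 0]
    - [0, 0, 0, -160, 0, 0, 0]
    - [0, 40, 0, -200, 0, 0, 0]
    - [0, 80, 0, -200, 0, 0, 0]
    - [0, 80, 0, -200, 0, 0, 0]

```text
t: 16.3
eef_pos: [0.419, 0.1524, 0.2906]
tool_rot: [0.001, 0.52, 0.854, 0.002]
ft_force: [-0.0, 0.2, -0.3]
finger_gap: -0.0
```

>>> move_arm:
  plan:
    - [0, 100, 0, 0, 0, 0, 0]
    - [0, 150, 0, 0, 0, 0, 0]
    - [0, 150, 0, 0, 0, 0, 0]
    - [0, 150, 0, 0, 0, 0, 0]
    - [0, 150, 0, 0, 0, 0, 0]

```text
t: 16.8
eef_pos: [0.3493, 0.2867, 0.2906]
tool_rot: [0.001, 0.519, 0.855, 0.002]
ft_force: [-0.5, -1.4, -0.5]
finger_gap: 0.0001
```

Run:
```python
from h import *
from rig import eyes
s,C=st();print(s["t"],s["eef_pos"],s["ft_force"])
for n,(u,v,w,h),k in (("side",(230,110,140,130),4.5),("top",(190,145,250,120),3.1)):
    c=eyes.read_camera(n);np.savez(f"{n}12.npz",**c)
    cv2.imwrite(f"pics/{n}12.png",cv2.resize(c["frame"][v:v+h,u:u+w,::-1],None,fx=k,fy=k,interpolation=cv2.INTER_CUBIC))
    V=cloud(c).reshape(-1,3);L=(V-H)@np.c_[CX,CY,Z]
    for a in np.arange(.0,.16,.01):
        q=L[(abs(L[:,0])<(.07 if a<.135 else .015))&(L[:,1]>a)&(L[:,1]<a+.01)&(L[:,2]>-.01)&(L[:,2]<.06)]
        f=q[np.abs(q[:,2])<.013]
        if len(f):print(n,round(a,2),len(q),"flange med",np.median(f[:,2]).round(4),"max",q[:,2].max().round(4))
```

```text
16.8 [0.34926453 0.28670682 0.29060054] [-0.54762046 -1.37125272 -0.45425906]
side 0.0 16 flange med 0.0047 max 0.0077
side 0.01 1 flange med 0.006 max 0.006
side 0.02 6 flange med 0.0059 max 0.008
side 0.03 6 flange med 0.006 max 0.0073
side 0.04 22 flange med 0.0062 max 0.0407
side 0.05 46 flange med 0.0062 max 0.0424
side 0.06 69 flange med 0.0057 max 0.043
side 0.07 93 flange med 0.0051 max 0.0427
side 0.08 114 flange med 0.0052 max 0.0427
side 0.09 142 flange med 0.0054 max 0.0424
side 0.1 192 flange med 0.0057 max 0.0402
side 0.11 245 flange med 0.0054 max 0.0383
side 0.12 140 flange med 0.0047 max 0.0235
side 0.13 72 flange med 0.0006 max 0.0082
side 0.14 26 flange med 0.006 max 0.0075
side 0.15 13 flange med 0.0036 max 0.0085
top 0.0 66 flange med 0.0047 max 0.0121
top 0.01 60 flange med 0.005 max 0.0114
top 0.02 85 flange med 0.0042 max 0.0274
top 0.03 103 flange med 0.0048 max 0.0368
top 0.04 128 flange med 0.0046 max 0.0431
top 0.05 143 flange med 0.0054 max 0.0472
top 0.06 149 flange med 0.0056 max 0.0458
top 0.07 156 flange med 0.0048 max 0.0471
top 0.08 157 flange med 0.0047 max 0.0448
top 0.09 152 flange med 0.0046 max 0.0435
top 0.1 143 flange med 0.0046 max 0.0425
top 0.11 128 flange med 0.0049 max 0.035
top 0.12 95 flange med 0.0042 max 0.0229
top 0.13 53 flange med 0.0048 max 0.0145
top 0.14 35 flange med 0.0067 max 0.0125
top 0.15 2 flange med 0.0084 max 0.0097
```

View pics/side12.png

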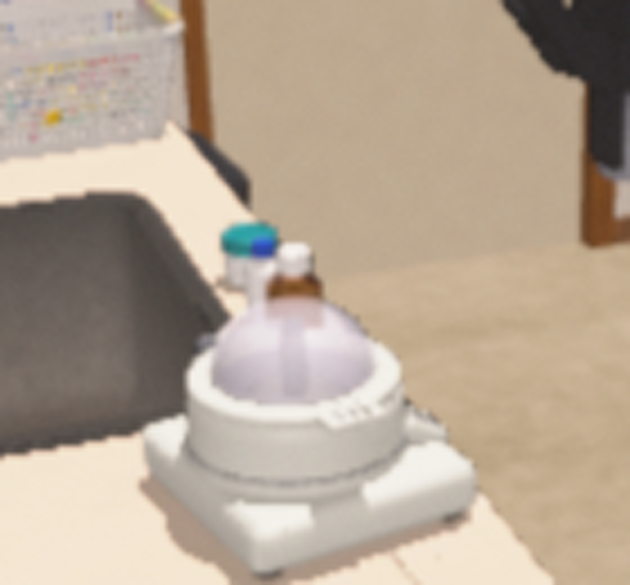

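View pics/top12.png

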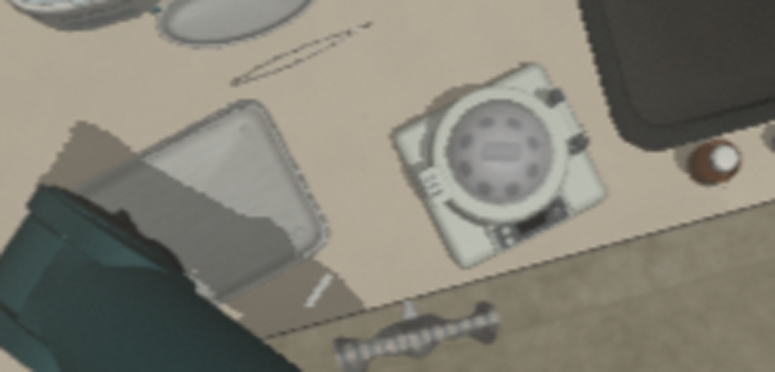

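The lid is flat all round, with its flange about 5 mm above the hinge line from hinge to tab. The rotor shows centred under the dome at top crop (498,152), and the arm is clear. Handing in.

```bash
python3 -c "
from rig import arm
print(arm.job_done()); s=arm.get_state(); print(s['t'],s['ft_force'])"
```

```text
the job is handed in; nothing more can be done
None
the job is handed in; nothing more can be done
```

The rotor is home on the spindle and the lid is shut. I handed the job in at about 17 s of the 72 s allowed; the interface gives no verdict.

**Rotor:**
- I gripped it by its upright grip, carried it over the bowl and turned it to the pin bearing seen in the top picture (about -2°). It went down over shaft and pin on the first try.
- The only vertical load was about 6.5 N, at the expected seated height. After release the grip top measured z ≈ 0.1155 m against the expected 0.115 m, so it is home and not resting on the pin. A sideways moment of up to 0.34 N m showed during the last few millimetres, with almost no sideways force.

**Lid:**
- I pushed it along its arc with the closed fingertips, at roughly 0.6 rad/s and slower near the end. At the stop I pressed with about 8 N, then lifted clear.
- The last pictures show the flange level (about 5 mm above the hinge line) from hinge to tab in both cameras. The rotor sits centred under the dome, and the arm is clear.

**Bystanders:** I touched none of them that I know of. The amber bottle and dropper look in place. The arm hid the dish and gauze in the last top picture, so I did not recheck those two.

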